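# Hold the hinge punch in the empty screw hole

### The arm

A 7-joint arm with a two-finger parallel gripper is mounted at the origin on the work surface. World frame = base frame: x ahead of the robot, y to its left, z up, the work surface at z = 0. Lengths are in m, angles in rad, forces in N, time in s.
With the tool pointing down it reaches from about 0.4 to 0.85 m from the base axis. Payload 10.4 kg.
Tool frame: the origin (TCP) lies on the centre line of the jaws, within the pads' length; the fingertips stand 11 mm ahead of it and the grasp point (between the pads) lies 8 mm behind it; z points along the fingers, y is the line along which they close (so a half turn about z gives the same grasp; the last joint's range is limited). The gripper opens to 87 mm and grips with 3 to 60 N. Pads are 19 mm wide; open, the fingers measure 117 mm over their backs; the gripper's body (75 mm by 190 mm) begins 51 mm behind the grasp point.
Start: joints at [1.136, 0.332, -0.065, 1.46, 0.022, 1.35, -0.088], TCP at [0.25, -0.573, 0.234] pointing down, gripper open.
Joint ranges: [-2.6, 2.6], [-0.5, 2.12], [-1.47, 1.34], [0.16, 2.42], [-1.27, 4.41], [0.06, 2.06], [-2.6, 2.6]. Speed limits (rad/s): [2.22, 2.22, 2.79, 2.79, 3.14, 3.14, 3.14].

### API

Orientations are given as a unit quaternion [x, y, z, w].
In Python, from bench import r gives the robot as it stands.
- The arm moves only by the shell command python3 -m pendant 'ROWS' [OPENING] [FORCE]. ROWS is JSON, a list of rows, each a list of 4 numbers: the shift along the tool's x, y, z in m, then the turn about the tool's z in rad. A call has 1 to 8 rows; each row shifts and turns the commanded pose from where the row before left it, along the tool's axes as they then stand; what a row does not reach is not made up. A row lasts 1/12 s, in which the tool goes at most 41.7 mm and 7.16 degrees, less where a joint would pass 70% of its speed; a pose out of reach is approached as far as the arm can. A call with a gripper value outside its range is refused whole. OPENING is the opening, from 0 (shut) to 1 (fully open), set as the call begins (- or left out, the last holds). The fingers move at their own pace and stop on an object; FORCE is the grip in N (left out, the last holds). Time passes only in rows, so rows that do not move let the fingers close. It gives the time, the measured TCP pose, the force, the opening and the grip force at its end, in the units of the state.
- r.read_state(): the state, without advancing time (a new reading comes with each control period).
- r.camera(name): name is "scene" or "top"; returns a dict with "img" (420x560x3 uint8, red, green, blue), "camera_matrix" (3x3 intrinsics, pixels), "xyz" and "attitude" of the camera in the world. Camera axes: x right, y down, z forward; pixel columns grow to the right and rows downward; lengths in m; the calibration is good to about 2 mm. A picture is of the moment at which its call begins. There is no depth.
- r.close_job(): hands the job in; it is judged then, once.
Trained networks look in the newest picture that a camera, given by its name, has taken for a name from the list of things; names that differ only in an ending like _2 or _b are one class to them, and where a whole thing is asked for, a point or a joint stands for the part that bears it (a point fixed in the world has none). Each returns a list of dicts, best first, with "score" (0 to 1); they miss things now and then, are a little off and sometimes report something else, mostly with a low value. They report only what shows in the picture. A call takes as long as a camera call. They do not tell look-alikes from the thing itself.
- r.outline_of(thing, camera): "mask" (420x560 bool, what is visible of it) and "bbox" ([centre column, centre row, width, height] in pixels, round what is visible of it).
The state is a dict: "time": time; "joint_positions": joint angles; "joint_vel": joint speeds; "joint_torque": joint torques, N m; "ee_pos": TCP position; "eef_rot": TCP orientation; "ft_force": force on the tool from outside, world axes, zero at the start; "torque": the same for the moment, N m; "width": finger opening in m; "grip_force": force on a finger pad.
Only numpy, scipy, OpenCV 4.12 (cv2) and the standard library are available. Lean on these libraries where they do the work, as an engineer would, in place of code of your own. Each camera call takes 0.05 s, during which the arm holds its last target. There are 200 camera calls.

### The job

Take the steel spring-nosed punch out of the ceramic cup and set its nose in the one screw hole of the grey hinge that has no screw yet. Hold the punch upright there with light pressure, so that its sprung nose is pushed about half way in, ready to be struck, and finish while still holding it so. Leave the cup standing and the other tools where they lie.

Things in the scene. Friction and masses are not known exactly. Their poses are not given: they have to be found in the camera images.
- punch: Steel hinge punch, 155 mm, 180 g. Origin at the nose tip when the nose is out, +z along the axis to the striking head. Nose: cone 4.4 mm wide at the tip, 12 mm wide 5 mm up, then a 12 mm sleeve to 30 mm; grooved round barrel, 15 mm thick, 30 to 138 mm; head 12 mm thick, to 155 mm. Starts nose down in the cup, leaning about 30 degrees on the rim, out of the cup above about 85 mm from the nose.
- punch_nose (a point): The tip of the punch's nose, on the sliding sleeve, so it moves with the sleeve (z axis as the punch).
- punch_sleeve (a joint): How far the nose sleeve is pushed into the barrel: 0 fully out, 0.010 m fully in. A spring pushes it out: 2.4 N at 0, 5.4 N at 0.005, 8.4 N at 0.010 (0.6 N per mm).
- cup: White ceramic cup, loose, 280 g, upright on the bench: 62 mm outside diameter, 54 mm inside, 80 mm high, inner floor at 6 mm, ear handle reaching 56 mm from the axis along the cup's +x. Origin at the centre of its underside; the punch leans towards the cup's -x.
- hole: The empty countersunk screw hole in the hinge, facing up. Origin at the centre of its mouth, level with the hinge leaf's top (22 mm above the bench), z up. 12.5 mm wide at the mouth, 6.5 mm wide from 3 mm depth; the wood lies 4 mm below the mouth. The other five holes hold flush steel screws with cross recesses; which of the six is empty varies.
- door: Fixed, lying flat: wooden cupboard door (280 x 160 mm) beside its 62 mm stile, 18 mm thick, joined by a grey steel hinge opened flat. Origin on the bench under the middle of the hinge pin; x along the pin, +y over the door. Leaves 125 x 50 x 4 mm, top at 22 mm; knuckle 14 mm thick, top at 32 mm. Screw holes at x = -42 and 42 mm with y = +-38 mm, and at x = 0 with y = +-24 mm.
- template: Bystander: loose white plastic hinge template, 120 x 65 x 18 mm. Origin at the centre of its underside.
- wrench: Bystander: loose steel adjustable wrench, 210 mm long, 40 mm wide at the jaws, 13 mm thick, lying along its x. Origin on its underside near the middle.
- drill_guide: Bystander: loose steel drill guide block with a row of holes, 80 x 25 x 25 mm. Origin at the centre of its underside.
Mind the look-alikes: they are no part of the job. What is meant by the cup is not purple, and is the smaller of those in its own colour.

How it is judged:
On the way:
1. the punch is lifted clear out of the cup by the gripper (height (world z) of punch_nose above 0.085 m and contact force between punch and cup below 0.05 N and contact force between the fingers and punch above 1 N), for 0.2 s.
At the end, for the whole second after the job is handed in: The gripper holds the punch still, within 8 degrees of upright; its nose presses in the empty hole (within 3 mm of centre, 1.3 mm or more deep), sleeve in by 2 to 8.5 mm of 10. The cup stands, clear of the punch; template, wrench and drill guide lie within 20 mm of their starts (horizontal distance between punch_nose and hole below 0.003 m and z of punch_nose in the frame of hole below -0.0013 m and angle between punch's own z axis and vertical below 0.14 rad and height (world z) of punch below 0.06 m and value of joint punch_sleeve between 0.002 and 0.0085 m and (contact force between punch and hole above 1 N or contact force between punch and door above 1 N) and contact force between the fingers and punch above 1 N and contact force between punch and cup below 0.05 N and linear speed of punch below 0.01 m/s and angle between cup's own z axis and vertical below 0.15 rad and height (world z) of cup below 0.01 m and linear speed of cup below 0.02 m/s and distance of each of template, wrench, drill_guide from where it was at the start of the episode below 0.02 m); the arm keeps its last pose, push and grip.
It fails at once if the punch is pressed on the hinge or the door with more than 25 N (contact force between punch and hole above 25 N or contact force between punch and door above 25 N).
It fails at once if the cup is tipped over (angle between cup's own z axis and vertical above 0.6 rad).
It fails at once if the template, the wrench or the drill guide is pushed away by more than 20 mm (distance of any of template, wrench, drill_guide from where it was at the start of the episode above 0.02 m).
It also fails if it takes over 42 s, if anything falls off the work surface, if the arm or the gripper's body presses on something with over 40 N, if the wrist force passes 120 N, or if a joint passes its speed limit or range.

## Working session

There is one attempt and no reset: what is moved stays moved. The work goes in short steps, Python scripts to look and compute and a shell command to move; the robot and the scene stay as the last step left them, time stands still between calls to the robot, and variables do not carry over. Pictures are saved under pics/ and viewed, at most 10 in all, crops included, and the job is handed in when it is done.

```bash
mkdir -p pics; ls
python3 - <<'E'
from bench import r
import cv2,numpy as np
for n in ("scene","top"):
    c=r.camera(n); cv2.imwrite(f"pics/{n}0.png",c["img"][:,:,::-1])
    print(n,c["camera_matrix"],c["xyz"],c["attitude"])
    for t in ("punch","cup","hole","door","template","wrench","drill_guide"):
        print(t,[(round(float(o["score"]),2),np.round(o["bbox"],0).tolist()) for o in r.outline_of(t,n)])
s=r.read_state();print(s)
E
```

```text
pics
scene [[405.41350247   0.         276.73105028]
 [  0.         405.41350247 213.45184647]
 [  0.           0.           1.        ]] [ 1.03769326 -0.3797694   1.04551734] [ 0.8820633   0.38312903 -0.10856602 -0.25177353]
punch [(0.71, [180.0, 277.0, 30.0, 40.0]), (0.68, [177.0, 259.0, 16.0, 37.0])]
cup [(0.91, [182.0, 277.0, 28.0, 34.0]), (0.72, [142.0, 309.0, 49.0, 50.0])]
hole []
door [(0.84, [261.0, 202.0, 113.0, 87.0]), (0.55, [182.0, 279.0, 30.0, 37.0])]
template [(0.77, [322.0, 132.0, 40.0, 34.0])]
wrench [(0.71, [218.0, 339.0, 74.0, 53.0])]
drill_guide [(0.67, [371.0, 154.0, 16.0, 19.0])]
top [[476.15975463   0.         279.78624338]
 [  0.         476.15975463 205.39360274]
 [  0.           0.           1.        ]] [0.33274429 0.01965174 1.44659596] [ 0.7088553  -0.70085085  0.0564134  -0.05612293]
punch []
cup [(0.84, [378.0, 206.0, 25.0, 32.0]), (0.67, [423.0, 206.0, 45.0, 38.0]), (0.59, [415.0, 257.0, 30.0, 21.0])]
hole []
door [(0.74, [266.0, 228.0, 96.0, 113.0])]
template [(0.85, [153.0, 252.0, 30.0, 45.0])]
wrench [(0.92, [384.0, 151.0, 34.0, 67.0])]
drill_guide [(0.78, [142.0, 184.0, 20.0, 27.0])]
{'time': 0.8, 'joint_positions': array([ 1.13639799,  0.33216386, -0.06469293,  1.46012438,  0.0216037 ,
        1.349861  , -0.08852271]), 'joint_vel': array([-1.12544442e-03,  6.06253211e-04,  6.28584724e-04,  6.21785660e-04,
        3.05241306e-05, -2.37621852e-03, -1.05789126e-03]), 'joint_torque': array([-6.58559147e-04, -6.22994256e+01,  2.45886762e-02, -3.90108275e+01,
       -6.10887632e-02,  3.16431373e-02, -3.26425585e-06]), 'ee_pos': array([ 0.25018303, -0.57276845,  0.23358644]), 'eef_rot': array([9.78880083e-01, 2.04435264e-01, 2.16799735e-05, 6.56848022e-05]), 'ft_force': array([ 0.00117048, -0.39308244,  0.46976456]), 'torque': array([ 0.02964288, -0.03467349,  0.02478028]), 'grip_force': 0.0, 'width': 0.08694121796370155}
```

Run:
```python
import cv2,numpy as np
t=cv2.imread("pics/top0.png");s=cv2.imread("pics/scene0.png")
a=cv2.resize(t[100:300,110:460],(800,457),interpolation=cv2.INTER_CUBIC)
cv2.imwrite("pics/a.png",a)
b=cv2.resize(s[100:370,90:420],(733,600),interpolation=cv2.INTER_CUBIC)
cv2.imwrite("pics/b.png",b)
```

```text
(no output)
```

View pics/a.png

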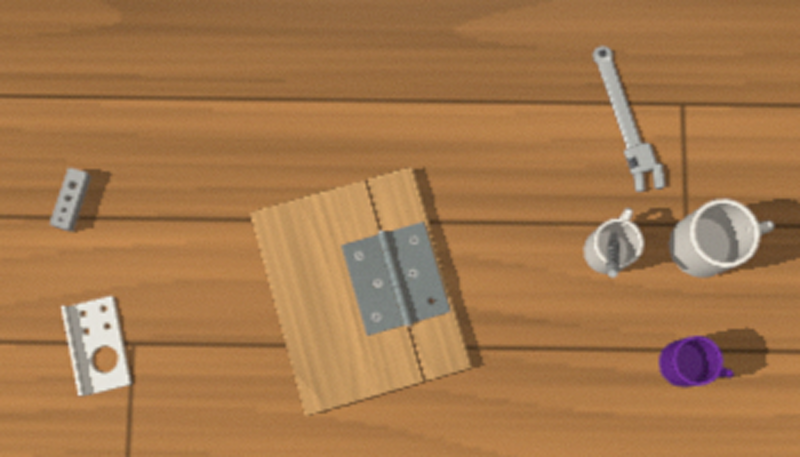

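View pics/b.png

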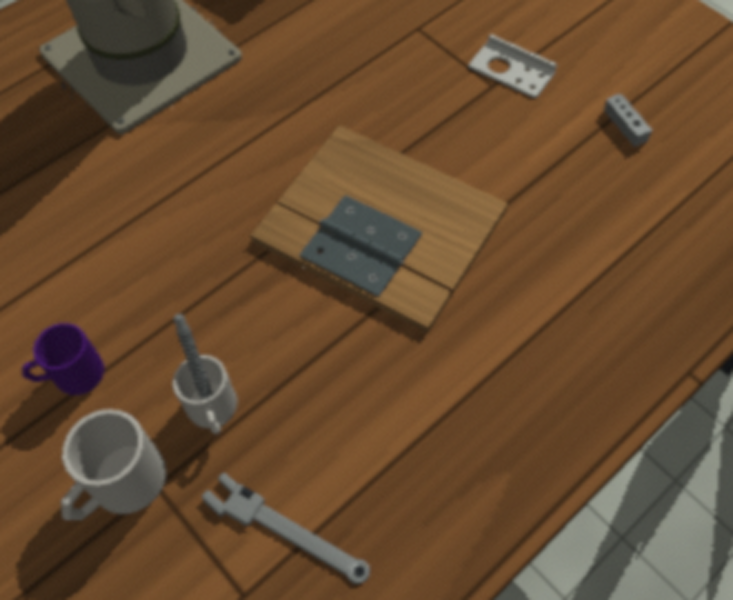

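Views: in the top picture the candidates for the cup are the small white cup with the punch (378,206), a big white cup (423,206) and the purple one (412,257). By the description I choose the small white one. The dark empty hole is at about top (298,231), scene (234,212). Here is a close crop to check.

```bash
cat > h.py <<'E'
import numpy as np,cv2
from scipy.spatial.transform import Rotation as R
def ray(c,u,v):
    d=R.from_quat(c["attitude"]).as_matrix()@np.linalg.inv(c["camera_matrix"])@[u,v,1.]
    return np.array(c["xyz"]),d/np.linalg.norm(d)
def atz(c,u,v,z):
    o,d=ray(c,u,v); return o+d*(z-o[2])/d[2]
def tri(c1,p1,c2,p2):
    o1,d1=ray(c1,*p1);o2,d2=ray(c2,*p2)
    t=np.linalg.lstsq(np.c_[d1,-d2],o2-o1,rcond=None)[0]
    a,b=o1+d1*t[0],o2+d2*t[1]; return (a+b)/2,np.linalg.norm(a-b)
def proj(c,p):
    q=c["camera_matrix"]@R.from_quat(c["attitude"]).as_matrix().T@(np.array(p)-c["xyz"]); return q[:2]/q[2]
E
python3 - <<'E'
from h import *; from bench import r
import pickle
C={n:r.camera(n) for n in("top","scene")}; pickle.dump(C,open("C0.pkl","wb"))
def crop(n,u,v,w,h,k): return cv2.resize(C[n]["img"][v:v+h,u:u+w,::-1],None,fx=k,fy=k,interpolation=cv2.INTER_CUBIC)
o=np.zeros((600,800,3),np.uint8)
o[:300,:400]=crop("top",350,175,50,60,1)[:0] if 0 else crop("top",355,178,50,50,6)[:300,:300].repeat(1,1) if 0 else 0
a=crop("top",355,180,66,50,6);o[:300,:396]=a
a=crop("scene",155,230,66,80,6);o[:480,400:796]=a
a=crop("top",255,195,66,50,6);o[300:600,:396]=a
cv2.imwrite("pics/c.png",o)
print(atz(C["top"],298.1,231.2,.022),atz(C["scene"],234,212.5,.022))
E
```

```text
[ 0.48376224 -0.03553769  0.022     ] [ 0.4854051  -0.03560789  0.022     ]
```

View pics/c.png

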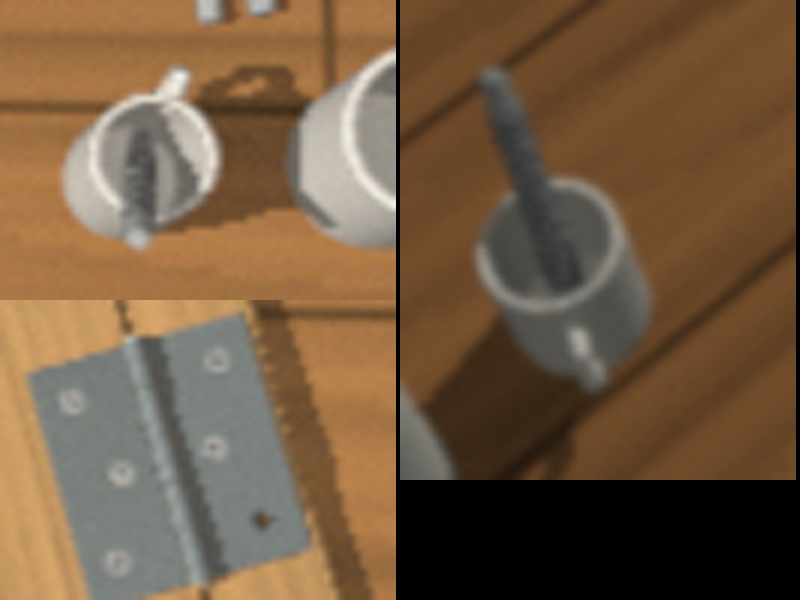

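The crop confirms the choice: small white cup with rim centre at top (380.7,206.3), punch head at top (377.8,219.7) and scene (170.5,242.5). The empty hole, dark and without a screw ring, is at top (298.5,231.8).

Run:
```python
from h import *; import pickle
C=pickle.load(open("C0.pkl","rb"));t,s=C["top"],C["scene"]
rim,e1=tri(t,(380.7,206.3),s,(179.8,270.5));head,e2=tri(t,(377.8,219.7),s,(170.5,242.5))
print("rim",rim,e1,atz(t,380.7,206.3,.08),"head",head,e2)
px=[(71,403),(122,474),(118,563),(217,360),(215,447),(261,521)]
W=np.array([atz(t,255+u/6,195+(v-300)/6,.022)[:2] for u,v in px])
L=np.array([(42,38),(0,24),(-42,38),(42,-38),(0,-24),(-42,-38)])/1e3
for sgn in(1,):
    A,B=L-L.mean(0),W-W.mean(0);U,S,V=np.linalg.svd(A.T@B);M=(U@V)
    print("det",np.linalg.det(M),"res",np.abs(A@M-B).max(),"hole fit",A[5]@M+W.mean(0),W[5])
# punch axis: nose on floor at +x side
d=rim[:2]-head[:2]; print("lean dir azimuth",np.arctan2(-d[1],-d[0]),np.linalg.norm(d))
for nm,p in(("rimfit",[*atz(t,380.7,206.3,.08)]),):
    a=np.arctan2(*(np.array(head[:2])-p[:2])[::-1]);print("az",a)
from bench import r
st=r.read_state();Rm=R.from_quat(st["eef_rot"]).as_matrix();print(Rm,st["ee_pos"])
```

```text
rim [ 0.55434732 -0.27178928  0.07708306] 0.004041891705488485 [ 0.5530233  -0.27301322  0.08      ] head [ 0.50660208 -0.25027608  0.13814223] 0.0030714840777506217
det 1.0000000000000004 res 0.0012772417875235378 hole fit [ 0.48224427 -0.03802619] [ 0.48186588 -0.03674895]
lean dir azimuth 2.718253887937196 0.052368180916807096
az 2.686137813322001
[[ 9.16413967e-01  4.00231730e-01  6.00111553e-05]
 [ 4.00231734e-01 -9.16413962e-01 -1.01695879e-04]
 [ 1.42931429e-05  1.17213893e-04 -9.99999993e-01]] [ 0.25016931 -0.57278476  0.23357234]
```

```bash
python3 -m pendant '[[0,0,0,-0.12],[0,0,0,-0.12],[0,0,0,-0.12],[0,0,0,-0.12],[0,0,0,-0.12],[0,0,0,-0.1226],[0,0,0,0]]' 1 30; python3 -m pendant '[[0.036,0.009,0,0],[0.036,0.009,0,0],[0.036,0.009,0,0],[0.036,0.009,0,0],[0.036,0.009,0,0],[0.036,0.009,0,0],[0.036,0.009,0,0],[0.036,0.009,0,0]]'; python3 -m pendant '[[0.036,0.009,0,0],[0.036,0.009,0,0],[0.036,0.009,0,0],[0,0,0,0],[0,0,0,0]]'
python3 - <<'E'
from h import *; from bench import r
s=r.read_state();Rm=R.from_quat(s["eef_rot"]).as_matrix();print(s["time"],s["ee_pos"],Rm,s["joint_positions"])
cup=np.array([.553,-.2725,.128]);u=np.array([.906,-.423,0]);g=cup-.045*u;g[2]=.12
print("delta tool",Rm.T@(g-s["ee_pos"]))
E
```

```text
time: 1.48
ee_pos: [0.2501, -0.5728, 0.2336]
eef_rot: [0.842, 0.54, 0.0, 0.0]
ft_force: [0.5, 0.1, -0.8]
width: 0.0873
grip_force: 0.0
time: 2.15
ee_pos: [0.438, -0.3406, 0.2338]
eef_rot: [0.845, 0.535, 0.0, 0.0]
ft_force: [1.6, -0.8, 0.4]
width: 0.0874
grip_force: 0.0
time: 2.57
ee_pos: [0.5086, -0.2534, 0.2336]
eef_rot: [0.843, 0.538, 0.0, -0.0]
ft_force: [-0.6, -0.2, -0.1]
width: 0.087
grip_force: 0.0
2.5667 [ 0.50858592 -0.25337758  0.23359157] [[ 4.22057144e-01  9.06569101e-01  4.82314847e-04]
 [ 9.06568922e-01 -4.22057379e-01  5.98241824e-04]
 [ 7.45912093e-04  1.84759416e-04 -9.99999705e-01]] [ 0.74201451  0.23656461 -0.42109121  1.59769041  0.09810411  1.3281977
 -0.12796571]
delta tool [0.00137403 0.00331952 0.11359324]
```

```bash
python3 -m pendant '[[0.001,0.003,0.02,0],[0,0,0.022,0],[0,0,0.022,0],[0,0,0.02,0],[0,0,0.018,0],[0,0,0.012,0],[0,0,0,0],[0,0,0,0]]'
python3 - <<'E'
from h import *; from bench import r
o=[]
for n,(u,v) in(("scene",(120,180)),("top",(320,160))):
    c=r.camera(n); o.append(cv2.resize(c["img"][v:v+150,u:u+100,::-1],(400,600),interpolation=cv2.INTER_CUBIC))
cv2.imwrite("pics/d.png",np.hstack(o))
E
```

```text
time: 3.23
ee_pos: [0.5099, -0.2568, 0.1196]
eef_rot: [0.844, 0.536, -0.0, -0.0]
ft_force: [0.8, -0.0, 0.2]
width: 0.0874
grip_force: 0.0
```

View pics/d.png

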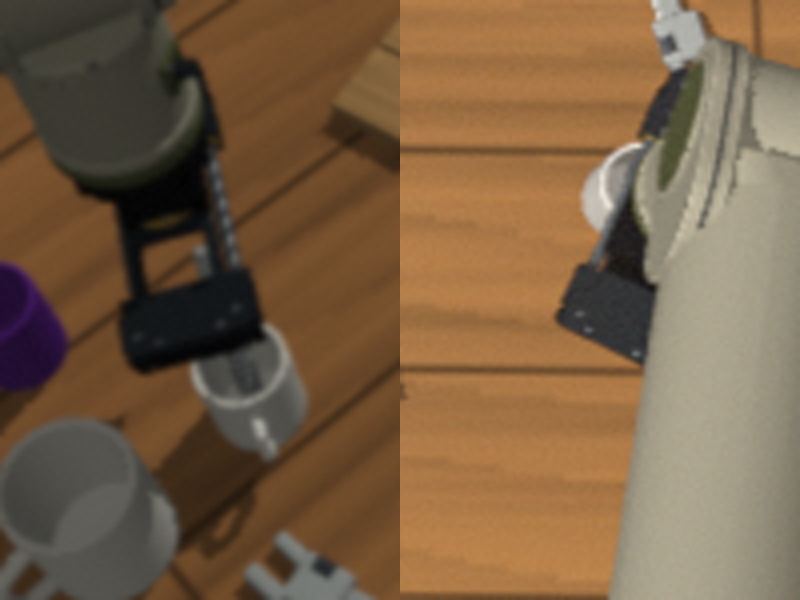

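The scene view shows the punch between the open fingers, with its head at about scene (171,244), slightly to tool +x. The fingers are clear of the cup rim. I'll centre, then push the punch upright with the outer finger while partly closing.

```bash
python3 -m pendant '[[0.0045,0,0,0],[0,0.006,0,0],[0,0.007,0,0],[0,0.008,0,0],[0,0.008,0,0],[0,0.008,0,0],[0,0.008,0,0],[0,0.007,0,0]]' 0.55 15;python3 -m pendant '[[0,0.006,0,0],[0,0,0,0],[0,0,0,0]]'
python3 - <<'E'
from h import *; from bench import r
c=r.camera("scene");u,v=120,170; cv2.imwrite("pics/e.png",cv2.resize(c["img"][v:v+150,u:u+110,::-1],(440,600),interpolation=cv2.INTER_CUBIC))
E
```

```text
time: 4.0
ee_pos: [0.5604, -0.2744, 0.1194]
eef_rot: [0.843, 0.537, 0.0, -0.0]
ft_force: [-0.1, -0.5, 0.7]
width: 0.0496
grip_force: 0.2
time: 4.25
ee_pos: [0.565, -0.2765, 0.1193]
eef_rot: [0.843, 0.537, -0.0, -0.0]
ft_force: [-0.4, -0.2, -0.1]
width: 0.0479
grip_force: 0.1
```

View pics/e.png

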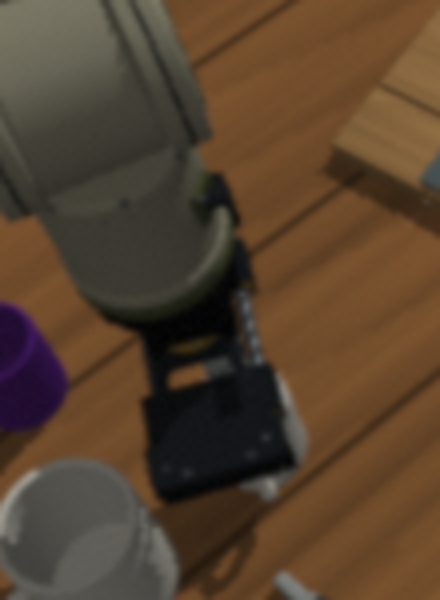

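The punch head shows between the fingers at about scene (174,262), and the cup is still standing. Closing now.

```bash
python3 -m pendant '[[0,0,0,0],[0,0,0,0],[0,0,0,0],[0,0,0,0],[0,0,0,0],[0,0,0,0]]' 0 12; python3 -m pendant '[[0,0,0,0],[0,0,0,0],[0,0,0,0]]' 0 35
```

```text
time: 4.8
ee_pos: [0.565, -0.2766, 0.1197]
eef_rot: [0.843, 0.537, 0.0, 0.0]
ft_force: [2.8, -0.3, 0.2]
width: 0.016
grip_force: 9.4
time: 5.05
ee_pos: [0.5648, -0.2764, 0.1196]
eef_rot: [0.843, 0.537, -0.0, -0.0]
ft_force: [-0.9, 0.1, 0.3]
width: 0.0136
grip_force: 34.8
```

```bash
python3 -m pendant '[[0,0,-0.01,0],[0,0,-0.02,0],[0,0,-0.02,0],[0,0,-0.02,0],[0,0,-0.02,0],[0,0,-0.02,0],[0,0,-0.015,0],[0,0,-0.005,0]]';python3 -m pendant '[[0,0,0,0],[0,0,0,0],[0,0,0,0],[0,0,0,0]]'
python3 - <<'E'
from h import *; from bench import r
o=[]
c=r.camera("scene");u,v=120,130; o.append(cv2.resize(c["img"][v:v+200,u:u+133,::-1],(400,600),interpolation=cv2.INTER_CUBIC))
print([(round(float(q["score"]),2),np.round(q["bbox"]).tolist()) for q in r.outline_of("punch","scene")])
c=r.camera("top");u,v=340,140; o.append(cv2.resize(c["img"][v:v+150,u:u+100,::-1],(400,600),interpolation=cv2.INTER_CUBIC))
cv2.imwrite("pics/f.png",np.hstack(o)); print(r.read_state()["joint_positions"])
E
```

```text
time: 5.72
ee_pos: [0.5658, -0.2767, 0.2529]
eef_rot: [0.843, 0.537, 0.001, 0.002]
ft_force: [-0.2, -0.4, -1.7]
width: 0.0137
grip_force: 34.8
time: 6.05
ee_pos: [0.5644, -0.2764, 0.2482]
eef_rot: [0.843, 0.537, -0.001, -0.001]
ft_force: [0.1, 0.1, -2.3]
width: 0.0145
grip_force: 34.8
[]
[ 0.69220786  0.36355234 -0.4067834   1.40954712  0.14315859  1.39858098
 -0.15179549]
```

View pics/f.png

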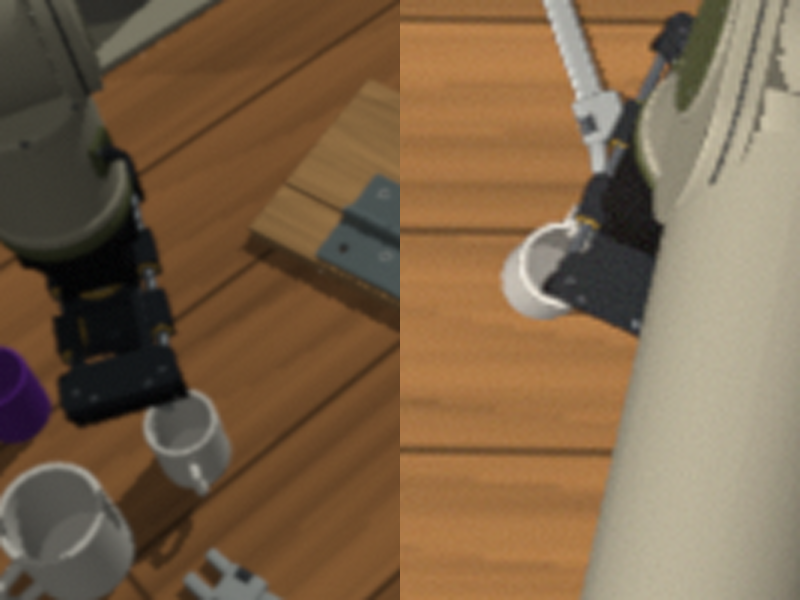

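The punch is held (about 2 N of weight) and the cup is standing. Next I'll move over the hole at about (0.483,-0.037) and turn the gripper so the scene camera sees the punch.

```bash
python3 -m pendant '[[0.012,-0.012,0,0],[0.025,-0.024,0,0],[0.027,-0.026,0,0],[0.027,-0.026,0,0],[0.027,-0.026,0,0],[0.027,-0.026,0,0],[0.025,-0.024,0,0],[0.012,-0.012,0,0]]';python3 -m pendant '[[0,0,0,0.12],[0,0,0,0.12],[0,0,0,0.12],[0,0,0,0.12],[0,0,0,0.12],[0,0,0,0.12],[0,0,0,0.12],[0,0,0,0.12]]';python3 -m pendant '[[0,0,0,0.12],[0,0,0,0.12],[0,0,0,0.12],[0,0,0,0.12],[0,0,0,0],[0,0,0,0],[0,0,0,0],[0,0,0,0]]'
python3 - <<'E'
from h import *; from bench import r
o=[]
s=r.read_state();e=s["ee_pos"];Rm=R.from_quat(s["eef_rot"]).as_matrix();print(e,Rm[:,:2],s["joint_positions"],s["ft_force"])
c=r.camera("scene");P=proj(c,e);u,v=int(P[0])-50,int(P[1])-70;print("scene off",u,v,"tcp",P,"hole",proj(c,[.483,-.037,.022]))
o.append(cv2.resize(c["img"][v:v+150,u:u+100,::-1],(400,600),interpolation=cv2.INTER_CUBIC))
for t in("punch","punch_nose"):print([(round(float(q["score"]),2),np.round(q["bbox"]).tolist()) for q in r.outline_of(t,"scene")])
c=r.camera("top");P=proj(c,e);u,v=int(P[0])-50,int(P[1])-75;print("top off",u,v,P); o.append(cv2.resize(c["img"][v:v+150,u:u+100,::-1],(400,600),interpolation=cv2.INTER_CUBIC))
cv2.imwrite("pics/g.png",np.hstack(o))
E
```

```text
time: 6.87
ee_pos: [0.4811, -0.0326, 0.2498]
eef_rot: [0.842, 0.539, 0.0, 0.0]
ft_force: [0.0, 0.1, -1.0]
width: 0.0145
grip_force: 34.8
time: 7.53
ee_pos: [0.4823, -0.0374, 0.2494]
eef_rot: [0.996, 0.084, -0.0, 0.0]
ft_force: [0.1, 0.3, -2.4]
width: 0.014
grip_force: 34.8
time: 8.2
ee_pos: [0.4823, -0.0373, 0.2495]
eef_rot: [0.989, -0.151, 0.0, 0.0]
ft_force: [0.9, -0.2, -2.1]
width: 0.0142
grip_force: 34.8
[ 0.48232099 -0.03725351  0.24951687] [[ 9.54535191e-01 -2.98098253e-01]
 [-2.98098252e-01 -9.54535188e-01]
 [ 2.23513621e-05  7.78341861e-05]] [ 0.50993993  0.04180983 -0.53620427  1.77286581  0.0220576   1.33283909
 -1.90457674] [ 0.86645449 -0.1832593  -2.10393021]
scene off 174 93 tcp [224.67841335 163.93870206] hole [233.12142491 212.26944865]
[(0.63, [225.0, 176.0, 11.0, 35.0])]
[]
top off 252 147 [302.30472283 222.32778503]
```

View pics/g.png

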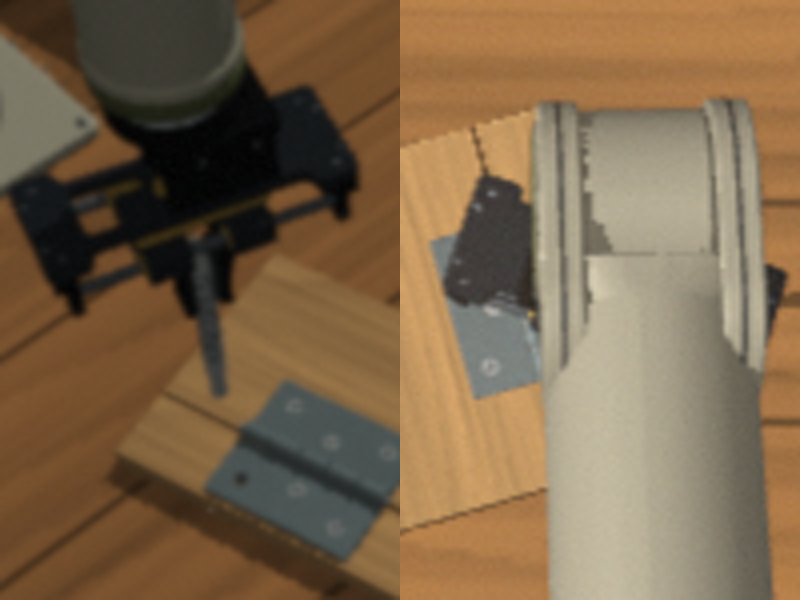

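Punch visible in the scene view: head top at about (224,150), nose at (229.3,191.5); the hole at (234,212.7) agrees with my estimate.

Run:
```python
from h import *; from bench import r
from scipy.optimize import least_squares
c=r.camera("scene");s=r.read_state();e=s["ee_pos"]
for z in(.29,.25,.1355):print(z,proj(c,[*e[:2],z]))
m=r.outline_of("punch","scene")
if m:
    y,x=np.nonzero(m[0]["mask"])
    for yy in range(y.min(),y.max()+1,3):
        xs=x[y==yy];print(yy,xs.min(),xs.max(),round(xs.mean(),1))
print("camera right axis",R.from_quat(c["attitude"]).as_matrix()[:,0])
# tool-y-fixed (closing) tilt assumed 0; tilt about y axis: nose lies at e + x-tool*L*sin
Rm=R.from_quat(s["eef_rot"]).as_matrix()
g=e+np.array([0,0,.008])
for d in(-.02,-.01,0,.01,.02):
    L=.122;n=g+Rm[:,0]*d;n[2]-=np.sqrt(L*L-d*d);print("x",d,proj(c,n))
    n=g+Rm[:,1]*d;n[2]-=np.sqrt(L*L-d*d);print("y",d,proj(c,n))
```

```text
0.29 [222.89165438 153.33998178]
0.25 [224.67539215 163.7978302 ]
0.1355 [229.17770733 190.19438377]
157 223 225 224.0
160 222 226 224.0
163 222 226 224.0
166 223 227 225.0
169 223 227 225.0
172 223 228 225.5
175 223 228 225.5
178 223 229 226.0
181 224 229 226.5
184 224 229 226.5
187 225 229 227.0
190 226 229 227.5
camera right axis [0.68285114 0.7305562  0.00139928]
x -0.02 [226.38913626 184.48149329]
y -0.02 [235.87965004 187.26702873]
x -0.01 [227.7928862  187.41106601]
y -0.01 [232.54652201 188.81186438]
x 0 [229.17623804 190.18576948]
y 0 [229.17623804 190.18576948]
x 0.01 [230.54188833 192.81081956]
y 0.01 [225.76249425 191.39223182]
x 0.02 [231.89190348 195.2873789 ]
y 0.02 [222.29816245 192.43057527]
```

Run:
```python
from h import *; from bench import r
f=np.mean([r.camera("scene")["img"].astype(float) for _ in range(4)],0)
a=f[140:200,200:260,::-1]; a=np.clip(a*1.8,0,255).astype(np.uint8)
cv2.imwrite("pics/i.png",cv2.resize(a,(600,600),interpolation=cv2.INTER_CUBIC))
```

```text
(no output)
```

View pics/i.png

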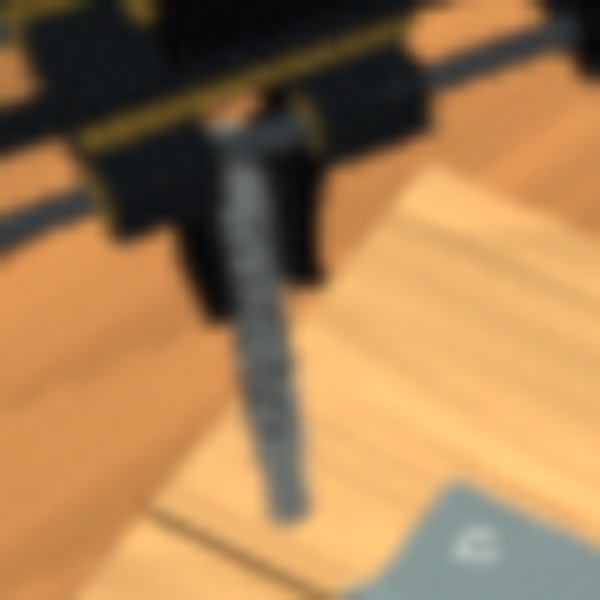

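The punch is near upright (about 1–2° off), nose at scene (228.5,191.4). I'll shift a little and lower it to just above the hole.

```bash
python3 -m pendant '[[0,-0.003,0.008,0],[0,0,0.018,0],[0,0,0.02,0],[0,0,0.02,0],[0,0,0.018,0],[0,0,0.012,0],[0,0,0.006,0],[0,0,0,0]]'; python3 -m pendant '[[0,0,0,0],[0,0,0,0],[0,0,0,0]]'
python3 - <<'E'
from h import *; from bench import r
C=[r.camera("scene") for _ in range(4)];c=C[0]
f=np.mean([k["img"].astype(float) for k in C],0)
a=np.clip(f[170:225,205:260,::-1]*1.6,0,255).astype(np.uint8)
cv2.imwrite("pics/j.png",cv2.resize(a,(600,600),interpolation=cv2.INTER_CUBIC))
e=r.read_state()["ee_pos"];print(e,"vertical nose",proj(c,[*e[:2],e[2]-.114]),proj(c,[.484,-.037,.022]))
E
```

```text
time: 9.37
ee_pos: [0.4826, -0.0342, 0.1463]
eef_rot: [0.988, -0.152, -0.001, -0.0]
ft_force: [-0.2, -0.3, -1.8]
width: 0.0142
grip_force: 34.8
time: 9.62
ee_pos: [0.4839, -0.0343, 0.1485]
eef_rot: [0.988, -0.152, 0.001, 0.0]
ft_force: [1.3, 0.8, -0.8]
width: 0.0141
grip_force: 34.8
[ 0.48346313 -0.0343697   0.14796634] vertical nose [233.54264342 209.70439039] [233.33703278 212.47786462]
```

View pics/j.png

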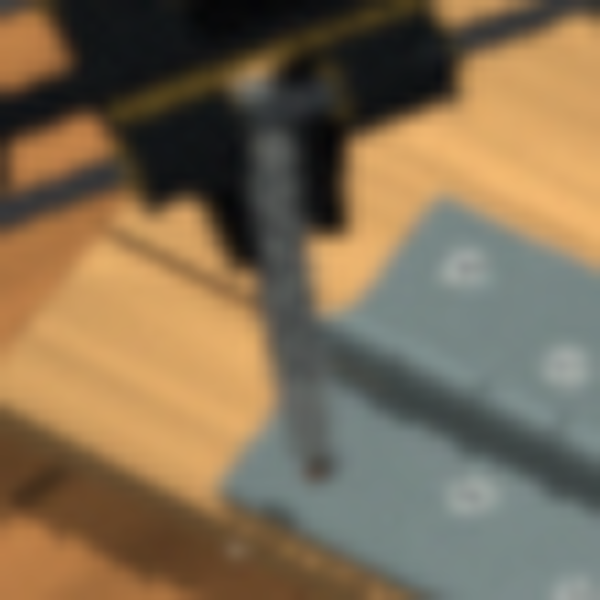

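Nose about (232.8,211) and dark hole at (233.7,212.3): aligned to within about 2 mm. I'll lower it gently and watch the force.

```bash
python3 -m pendant '[[0,0,0.002,0],[0,0,0.002,0],[0,0,0.002,0],[0,0,0.002,0],[0,0,0,0],[0,0,0,0]]'; python3 -m pendant '[[0,0,0.001,0],[0,0,0.001,0],[0,0,0.001,0],[0,0,0,0],[0,0,0,0]]'
python3 - <<'E'
from bench import r
import numpy as np
print(np.mean([(r.camera("scene"),np.r_[r.read_state()["ft_force"],r.read_state()["ee_pos"]])[1] for _ in range(6)],0))
E
```

```text
time: 10.32
ee_pos: [0.4831, -0.0343, 0.1393]
eef_rot: [0.988, -0.152, -0.0, 0.0]
ft_force: [-0.9, -0.8, -2.5]
width: 0.0141
grip_force: 34.8
time: 10.73
ee_pos: [0.4832, -0.0343, 0.1365]
eef_rot: [0.988, -0.152, -0.0, 0.0]
ft_force: [-0.5, -0.6, -1.8]
width: 0.0139
grip_force: 34.8
[-0.14047275 -0.20021619 -1.9453686   0.48324798 -0.03433336  0.13658738]
```

```bash
cat > f.py <<'E'
from bench import r
import numpy as np
print(np.round(np.mean([(r.camera("scene"),np.r_[r.read_state()["ft_force"],r.read_state()["ee_pos"]])[1] for _ in range(5)],0),4))
E
python3 -m pendant '[[0,0,0.001,0],[0,0,0.001,0],[0,0,0,0],[0,0,0,0]]' >/dev/null; python3 f.py; python3 -m pendant '[[0,0,0.001,0],[0,0,0.001,0],[0,0,0,0],[0,0,0,0]]'>/dev/null; python3 f.py;  python3 -m pendant '[[0,0,0.001,0],[0,0,0.001,0],[0,0,0,0],[0,0,0,0]]'>/dev/null; python3 f.py
```

```text
[-0.0082  0.5045 -1.8439  0.4832 -0.0343  0.1345]
[-0.5786  1.1686  1.5827  0.4833 -0.0343  0.1327]
[-0.6291  1.1898  2.0008  0.4832 -0.0343  0.1306]
```

```bash
python3 -m pendant '[[-0.001,-0.0012,0,0],[0,0,0,0],[0,0,0,0],[0,0,0,0]]' >/dev/null; python3 f.py; python3 -m pendant '[[0,0,0.001,0],[0,0,0.001,0],[0,0,0,0],[0,0,0,0]]'>/dev/null; python3 f.py
python3 - <<'E'
from h import *; from bench import r
C=[r.camera("scene") for _ in range(4)];c=C[0]
f=np.mean([k["img"].astype(float) for k in C],0)
a=np.clip(f[170:225,205:260,::-1]*1.6,0,255).astype(np.uint8)
cv2.imwrite("pics/k.png",cv2.resize(a,(600,600),interpolation=cv2.INTER_CUBIC))
e=r.read_state()["ee_pos"];print(e,r.read_state()["width"])
E
```

```text
[-1.0149  0.9543  1.953   0.4826 -0.0329  0.1305]
[-1.035   0.3584  2.3067  0.4827 -0.0329  0.1286]
[ 0.48264066 -0.03292913  0.12857982] 0.013901423618381916
```

View pics/k.png

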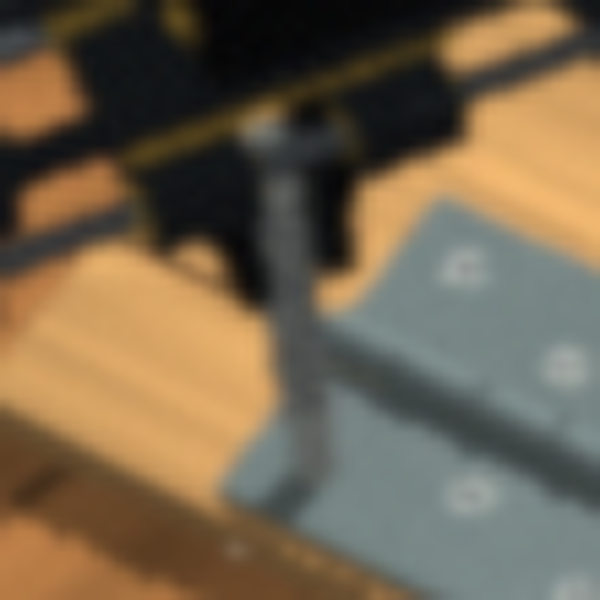

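The nose sits in the hole, its lower edge at about scene (233.7,214), with the punch looking upright. I'll ease the remaining side force and press a little further.

```bash
python3 -m pendant '[[-0.001,0,0,0],[0,0,0,0],[0,0,0,0],[0,0,0,0]]' >/dev/null; python3 f.py; python3 -m pendant '[[0,0,0.001,0],[0,0,0,0],[0,0,0,0]]'>/dev/null; python3 f.py;python3 -m pendant '[[0,0,0.001,0],[0,0,0,0],[0,0,0,0]]'; python3 f.py
```

```text
[-0.036  -0.1753  2.3741  0.4818 -0.0326  0.1286]
[-0.5473  0.0037  3.2596  0.4817 -0.0326  0.1276]
time: 15.48
ee_pos: [0.4817, -0.0326, 0.1265]
eef_rot: [0.988, -0.152, 0.0, 0.0]
ft_force: [0.6, 1.0, 3.0]
width: 0.0141
grip_force: 34.8
[ 0.2047 -0.0718  4.102   0.4817 -0.0326  0.1266]
```

Run:
```python
from bench import r
print(r.close_job())
```

```text
the job is handed in; nothing more can be done
None
```

I handed in the job with the gripper holding the punch upright in the empty screw hole. I pressed it with about 6 N, which puts the sprung nose an estimated 5–6 mm of its 10 mm in; the judge's verdict wasn't shown. The cup was standing when I last saw it after the lift, and I never touched the other tools.

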